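# Mist a tray pack and file it in the vacant bay

### The arm

A 6-joint arm with a two-finger parallel gripper is mounted at the origin on the work surface. World frame = base frame: x ahead of the robot, y to its left, z up, the work surface at z = 0. Lengths are in m, angles in rad, forces in N, time in s.
With the tool pointing down it reaches from about 0.3 to 0.875 m from the base axis. Payload 6.4 kg.
Tool frame: the origin (TCP) lies midway between the tips of the shut fingers; the grasp point (between the pads) lies 19 mm behind it; z points along the fingers, y is the line along which they close (so a half turn about z gives the same grasp; the last joint's range is limited). The gripper opens to 85 mm and grips with 20 to 120 N. Pads are 22 mm wide; open, the fingers measure 114 mm over their backs; the gripper's body (76 mm by 85 mm) begins 54 mm behind the grasp point. The pads swing forward as they close: fully open they stand 13 mm farther back than shut.
Start: joints at [-1.338, 0.181, 1.607, -0, 1.354, -0.206], TCP at [0.244, -0.521, 0.195] pointing down, gripper open.
Joint ranges: [-2.99, 2.99], [-0.89, 2.07], [0.3, 2.58], [-1.14, 4.28], [0, 2.63], [-3.12, 3.12]. Speed limits (rad/s): [2.57, 2.57, 3.01, 3.14, 3.14, 3.14].

### API

Orientations are given as a unit quaternion [w, x, y, z].
In Python, from bench import * gives the robot as it stands.
- The arm moves only by the tool play_rows, never from a script. Its argument "plan" is a list of rows, each a list of 3 entries, a list of its own where there are three numbers: the finger opening in mm, from 0 to 85.4, then the shift along the tool's x, y, z normalised to -1 to 1, where 1 is 40 cm, then the turn about the tool's z normalised to -1 to 1, where 1 is pi rad. A call has 1 to 10 rows; each row is the pose to reach, as a shift and turn from the pose commanded when the call began, along the tool's axes at that moment, turning the shorter way round; what a row does not reach only later rows make up. A row lasts 1/10 s, in which the tool goes at most 50 mm and 8.59 degrees, less where a joint would pass 70% of its speed; a pose out of reach is approached as far as the arm can. A call with a number of a shift or a turn outside -1 to 1 is refused whole. A call with a gripper value outside its range is refused whole. The fingers move at their own pace and stop on an object; the grip force is fixed at half the most. Time passes only in rows, so rows that repeat a pose let the fingers close. It gives the time, the measured TCP pose, the force, the opening and the grip force at its end, in the units of the state.
- get_obs(): the state, without advancing time (a new reading comes with each control period).
- camera(name): name is "side" or "top" or "wrist"; returns a dict with "image" (384x512x3 uint8, red, green, blue), "range_z" (384x512 float32, m along the optical axis (not along the pixel's ray), 0 where there is no reading), "intrinsics" (3x3 intrinsics, pixels), "rvec" (rotation vector, rad) and "tvec" (3), from world to camera coordinates, as OpenCV has them; the wrist camera has in their place "T_tool_cam" (4x4, takes a point from camera to tool coordinates, whose origin is the TCP and whose axes are the flange's). Camera axes: x right, y down, z forward; pixel columns grow to the right and rows downward; lengths in m; the calibration is good to about 2 mm. A picture is of the moment at which its call begins: read the wrist's pose just before it.
- hand_in(): hands the job in; it is judged then, once.
Trained networks look in a picture, given as the dict that the camera call returned (one of the last four; its "shot" number tells which), for a name from the list of things; names that differ only in an ending like _2 or _b are one class to them, and where a whole thing is asked for, a point or a joint stands for the part that bears it (a point fixed in the world has none). Each returns a list of dicts, best first, with "conf" (0 to 1); they miss things now and then, are a little off and sometimes report something else, mostly with a low value. They report only what shows in the picture. A call takes as long as a camera call. They do not tell look-alikes from the thing itself.
- search_frame(picture, label): "rect" ([centre column, centre row, width, height] in pixels, round what is visible of it).
- masks_of(picture, label): "mask" (384x512 bool, what is visible of it) and "rect" ([centre column, centre row, width, height] in pixels, round what is visible of it).
The state is a dict: "time_s": time; "q": joint angles; "dq": joint speeds; "joint_efforts": joint torques, N m; "eef_pos": TCP position; "eef_rot": TCP orientation; "wrist_force": force on the tool from outside, world axes, zero at the start; "torque": the same for the moment, N m; "opening": opening from 0.0 (shut) to 1.0 (fully open); "grasp_force": force on a finger pad.
Only numpy, scipy, OpenCV 4.12 (cv2) and the standard library are available. Lean on these libraries where they do the work, as an engineer would, in place of code of your own. Each camera call takes 0.05 s, during which the arm holds its last target. There are 200 camera calls.

### The job

Take the pack of pulp trays out of the steel guide, stand it upright and let go of it on the rubber pad in front of the canister, then press the canister's sprung cap right down and let it come up again. Then take the misted pack up again and set it down upright on the floor of whichever rack bay is vacant, not sticking out at either open end. Leave the packs already in the rack and the other things on the table where they are.

Things in the scene. Friction and masses are not known exactly. Their poses are not given: they have to be found in the camera images.
- pack: the pack to handle: rigid wrapped stack of small beige pulp trays, a block 62 mm (own x) by 46 mm (own y) by 70 mm tall, about 0.15 kg; origin at the centre of its underside, z up. It starts upright in the guide, own x across it, so only its faces 46 mm apart can be gripped there. It fits a bay only with own x along the bay, so only its faces 62 mm apart can be gripped there
- guide: fixed dark steel channel: 3 mm floor, two upright walls 3 mm thick, 75 mm high and 110 mm long along its own y, 68 mm apart inside (own x), both ends and top open. A 20 mm flange lies flat on the table outside each wall. Origin at its centre at table height
- pad (a point): centre of the top of a fixed black rubber pad, 120 mm square, 7 mm above the table; the point's +x points to the canister, which stands 170 mm away
- cap (a joint): travel of the sprung grey cap on top of the fixed white canister: 0 m up, 0.008 m right down (over 0.006 counts); takes 3 N to start and 7 N at the bottom, springs back by itself
- cap_top (a point): centre of the top of the cap, a disc 32 mm across, 158 mm above the table when up; pressed straight down. The canister is 56 mm across, with a small steel bracket beyond it
- rack: fixed dark steel rack of three bays side by side along own y: 3 mm floor, four upright dividers 3 mm thick, 75 mm high, 94 mm long along own x; each bay is 56 mm wide inside, open at the top and both ends. Two bays hold a pack; the vacant one has only a thin paper slip on its floor (it stays there). Origin at its centre at table height
- bay_1 (a point): centre of the floor of the rack's bay 1 (the +y one), 3 mm above the table; x runs along the bay, y across it
- bay_2 (a point): centre of the floor of the rack's bay 2 (the middle one), 3 mm above the table; x runs along the bay, y across it
- bay_3 (a point): centre of the floor of the rack's bay 3 (the -y one), 3 mm above the table; x runs along the bay, y across it
- pack_a: a pack like the one to handle, already standing in one of the bays: 62 mm (own x) by 46 mm (own y) by 70 mm tall, about 0.15 kg; origin at the centre of its underside, z up
- pack_b: another such pack standing in another bay: 62 mm (own x) by 46 mm (own y) by 70 mm tall, about 0.15 kg; origin at the centre of its underside, z up
- bowl_stack: bystander: round stack of pulp bowls, 86 mm across, 85 mm tall; origin under its centre
- tape_roll: bystander: roll of tape lying flat, 96 mm across, 48 mm tall; origin under its centre
- tin: bystander: round steel tin, 72 mm across, 53 mm tall; origin under its centre
Not all that is in view belongs to the job. Leave any blue or purple look-alike of the pack alone. What is shaped like the rack but pink is not meant.

How it is judged:
By the outcome, as a careful person would: the job done as asked, in the order asked, and still so for the second after the job is handed in, with the robot touching nothing.
It also fails if it takes over 61 s, if anything falls off the work surface, if the arm or the gripper's body presses on something with over 40 N, if the wrist force passes 120 N, or if a joint passes its speed limit or range.

## Working session

There is one attempt and no reset: what is moved stays moved. The work goes in short steps, Python scripts to look and compute and a tool call to move; the robot and the scene stay as the last step left them, time stands still between calls to the robot, and variables do not carry over. Pictures are saved under pics/ and viewed, at most 10 in all, crops included, and the job is handed in when it is done.

Besides the shell and the picture viewer there is one more tool, called after ">>>" by a JSON object that holds its "method" and its "body", one argument or row to a line. play_rows: Moves the arm, as the interface text tells. Its arguments: {"type":"object","properties":{"plan":{"type":"array","items":{"type":"array"}}},"required":["plan"]}

```bash
mkdir -p pics; cat > h.py <<'E'
from bench import *
import numpy as np, cv2
from scipy.spatial.transform import Rotation as R
def save(p,n): cv2.imwrite('pics/'+n+'.png',cv2.cvtColor(p['image'],cv2.COLOR_RGB2BGR))
def cloud(p,obs=None):
    z=p['range_z'];K=p['intrinsics'];v,u=np.indices(z.shape)
    P=np.stack([(u-K[0,2])/K[0,0]*z,(v-K[1,2])/K[1,1]*z,z],-1)
    if 'T_tool_cam' in p:
        T=np.array(p['T_tool_cam']);P=P@T[:3,:3].T+T[:3,3]
        q=np.array(obs['eef_rot']);P=P@R.from_quat(q[[1,2,3,0]]).as_matrix().T+np.array(obs['eef_pos'])
    else:
        Rm=cv2.Rodrigues(np.array(p['rvec'],float))[0];P=(P-np.array(p['tvec']).ravel())@Rm
    P[z==0]=np.nan
    return P
E
python3 - <<'E'
from h import *
o=get_obs();print(o)
for n in ['top','side']:
    p=camera(n);save(p,n+'0');P=cloud(p);np.save(n+'0.npy',P)
    print(n,p['intrinsics'],p['rvec'],p['tvec'])
    for l in ['pack','guide','pad','cap','cap_top','rack','bowl_stack','tape_roll','tin']:
        try:
            for m in masks_of(p,l):
                k=m['mask'];q=P[k];q=q[~np.isnan(q[:,0])]
                if len(q):print(l,round(m['conf'],2),np.round(m['rect']),np.median(q,0).round(3),np.percentile(q,2,axis=0).round(3),np.percentile(q,98,axis=0).round(3))
        except Exception as e: print(l,e)
E
```

```text
{'time_s': 0.0, 'q': array([-1.33831746e+00,  1.81533240e-01,  1.60803043e+00, -1.42959230e-05,
        1.35382979e+00, -2.06299910e-01]), 'dq': array([-0.00107458, -0.00160246, -0.0019441 , -0.00024376, -0.00117589,
       -0.00017773]), 'joint_efforts': array([-1.69896353e-03, -4.44870687e+01, -3.51336765e+01, -6.06186441e-04,
        9.04828456e-03,  9.15871112e-06]), 'eef_pos': array([ 0.2441408 , -0.51989125,  0.19377778]), 'eef_rot': array([-9.00233969e-04,  9.76029789e-01,  2.17635108e-01, -1.87638533e-05]), 'wrist_force': array([ 3.62835784e-01,  1.04470310e-02, -2.73104561e-04]), 'torque': array([-0.04981483, -0.0568213 ,  0.03002619]), 'grasp_force': 0.0, 'opening': 1.0004053929901018}
top [[437.37144727   0.         253.67204398]
 [  0.         437.37144727 193.17733618]
 [  0.           0.           1.        ]] [ 2.18765094 -2.19244006  0.05227053] [0.01584085 0.55916738 1.35063669]
pack 0.94 [399. 202.  30.  29.] [ 0.531 -0.423  0.056] [ 0.496 -0.458  0.004] [ 0.566 -0.392  0.072]
pack 0.72 [367. 270.  29.  25.] [ 0.324 -0.325  0.057] [ 0.292 -0.357  0.012] [ 0.356 -0.2
[... 2530 characters left out ...]
[ 0.655 -0.02   0.159]
cap 0.57 [254. 276.  45.  83.] [0.565 0.271 0.047] [0.51  0.148 0.002] [0.617 0.336 0.075]
cap_top 0.68 [232. 167.  14.   8.] [ 0.64  -0.028  0.155] [ 0.623 -0.048  0.139] [ 0.655 -0.02   0.159]
cap_top 0.53 [264. 193. 100.  68.] [ 0.576 -0.021  0.006] [ 0.415 -0.101 -0.001] [0.679 0.025 0.153]
rack 0.95 [252. 275.  48.  82.] [0.563 0.268 0.048] [ 0.51   0.118 -0.001] [0.618 0.336 0.075]
rack 0.56 [334. 345.  50.  71.] [0.38  0.437 0.037] [ 0.328  0.372 -0.   ] [0.428 0.5   0.075]
rack 0.51 [222. 143.  28.  35.] [ 0.703 -0.294  0.066] [ 0.666 -0.354  0.007] [ 0.744 -0.279  0.088]
tin 0.82 [161. 269.  29.  34.] [0.779 0.253 0.051] [0.75  0.205 0.004] [0.812 0.271 0.055]
```

```bash
python3 - <<'E'
import cv2
a=cv2.imread('pics/top0.png');b=cv2.imread('pics/side0.png')
cv2.imwrite('pics/t1.png',cv2.resize(a[90:290,50:450],None,fx=2,fy=2,interpolation=cv2.INTER_CUBIC))
cv2.imwrite('pics/s1.png',cv2.resize(b[100:384,110:410],None,fx=2.1,fy=2.1,interpolation=cv2.INTER_CUBIC))
E
```

```text
(no output)
```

View pics/t1.png

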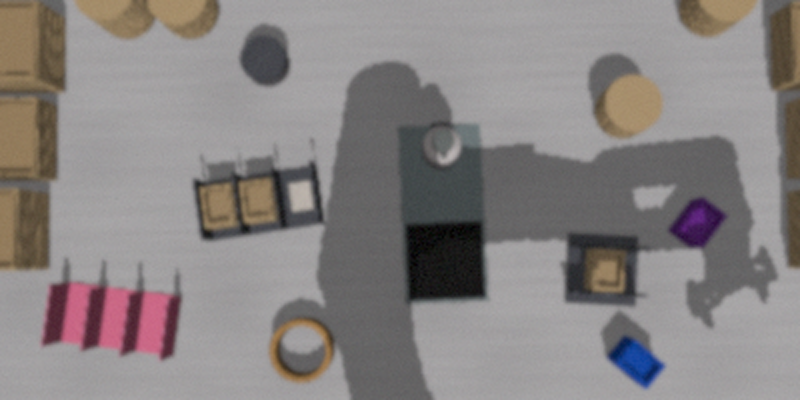

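View pics/s1.png

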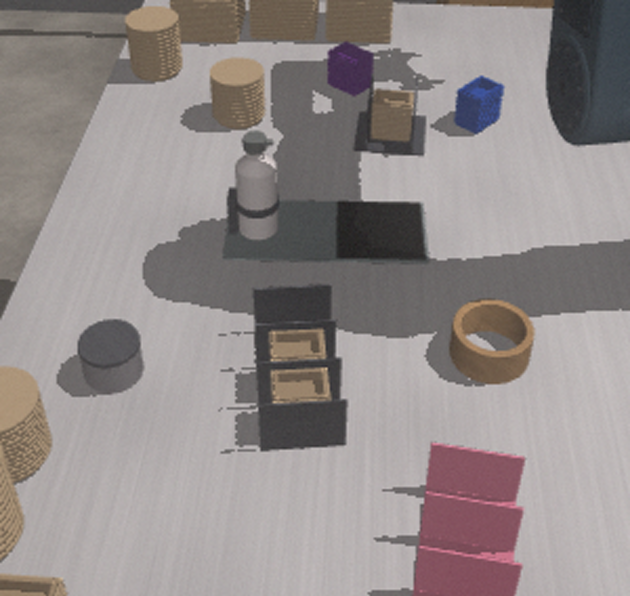

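The top view shows the guide with the beige pack at (605,270), the pad as the darker black square at (445,260) and the canister cap at (442,145). The rack's right-hand bay is empty, with the slip at (300,197). The pink rack and the blue and purple blocks are decoys. The side view agrees. Next I'll measure exact geometry.

```bash
python3 - <<'E'
from h import *
T=np.load('top0.npy');S=np.load('side0.npy')
def sel(P,x0,x1,y0,y1,z0,z1):
    q=P.reshape(-1,3);q=q[~np.isnan(q[:,0])]
    return q[(q[:,0]>x0)&(q[:,0]<x1)&(q[:,1]>y0)&(q[:,1]<y1)&(q[:,2]>z0)&(q[:,2]<z1)]
def rect(q): return cv2.minAreaRect((q[:,:2]*1000).astype(np.float32))
for n,P in (('top',T),('side',S)):
    print(n,'guide all',rect(sel(P,.39,.53,-.36,-.22,.0045,.09)),'high',rect(sel(P,.39,.53,-.36,-.22,.06,.09)))
    print('rack high',rect(sel(P,.49,.64,.12,.36,.06,.09)))
    q=sel(P,.6,.68,-.08,.0,.148,.17);print('cap',rect(q),np.median(q,0))
q=sel(T,.39,.53,-.36,-.22,.06,.09);
img=np.full((160,160,3),255,np.uint8)
for P,c in ((T,(0,0,255)),(S,(255,0,0))):
  for p in sel(P,.38,.54,-.37,-.21,.055,.09):
    img[int((.54-p[0])*1000),int((-.21-p[1])*1000)]=c
img2=np.full((160,260,3),255,np.uint8)
for P,c in ((T,(0,0,255)),(S,(255,0,0))):
  for p in sel(P,.48,.64,.11,.37,.055,.09):
    img2[int((.64-p[0])*1000),int((.37-p[1])*1000)]=c
cv2.imwrite('pics/m.png',cv2.resize(np.hstack([img,img2]),None,fx=1.8,fy=1.8,interpolation=0))
# pad by black colour in top image
im=cv2.imread('pics/top0.png').max(2);k=(im<45)
q=T[k];q=q[(q[:,0]>.38)&(q[:,0]<.6)&(q[:,1]>-.12)&(q[:,1]<.05)];print('pad',rect(q),np.median(q,0),len(q))
E
```

```text
top guide all ((459.47442626953125, -289.6009826660156), (137.96676635742188, 137.34161376953125), 89.91670227050781) high ((460.5223693847656, -287.1324462890625), (108.4902114868164, 74.01586151123047), 86.88471984863281)
rack high ((566.8588256835938, 242.44137573242188), (92.44084930419922, 180.85848999023438), 7.851227283477783)
cap ((642.0533447265625, -35.49832534790039), (31.92357063293457, 31.223567962646484), 43.72528076171875) [ 0.64210585 -0.03524108  0.15780843]
side guide all ((461.74969482421875, -284.1666259765625), (119.54209899902344, 111.4214096069336), 79.00275421142578) high ((458.5117492675781, -285.9402770996094), (113.07891082763672, 73.89566040039062), 87.22928619384766)
rack high ((564.6378173828125, 241.01461791992188), (93.31698608398438, 186.51840209960938), 8.580499649047852)
cap ((640.475341796875, -35.96596908569336), (33.99186325073242, 30.346771240234375), 36.32332229614258) [ 0.63966808 -0.03183749  0.15650588]
pad ((476.5467529296875, -43.04704284667969), (115.72792053222656, 116.91160583496094), 2.647900342941284) [ 0.47845147 -0.04247583  0.00778384] 1355
```

View pics/m.png

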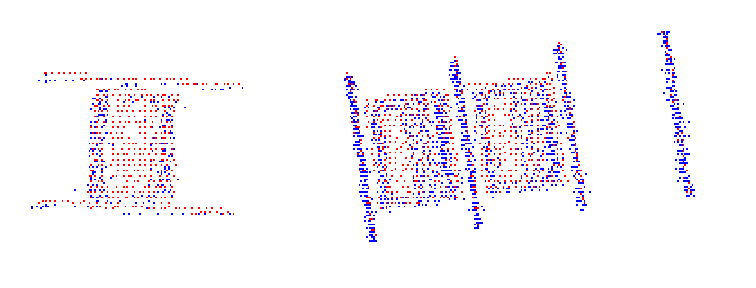

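The plot shows the guide walls running along world y (yaw about -3.4°) and the rack dividers at about 8.6°, with a free bay on the right. Next I'll refine those fits and compute the first move.

```bash
cat >> h.py <<'E'
def go(x,y,z,xang,obs=None):
    """move numbers for TCP target, tool x at world angle xang (deg)"""
    o=obs or get_obs();q=np.array(o['eef_rot']);M=R.from_quat(q[[1,2,3,0]]).as_matrix()
    d=M.T@(np.array([x,y,z])-o['eef_pos']);a=np.degrees(np.arctan2(M[1,0],M[0,0]))
    t=-((xang-a+180)%360-180)
    print('shift',(d/.4).round(4),'turn',round(t/180,4),'rows>=',max(np.linalg.norm(d)/.05,abs(t)/8.59).__round__(1))
def sel(P,x0,x1,y0,y1,z0,z1):
    q=P.reshape(-1,3);q=q[~np.isnan(q[:,0])]
    return q[(q[:,0]>x0)&(q[:,0]<x1)&(q[:,1]>y0)&(q[:,1]<y1)&(q[:,2]>z0)&(q[:,2]<z1)]
def frame(q,deg,c):
    a=np.radians(deg);d=q[:,:2]-np.array(c);return np.c_[d@[np.cos(a),np.sin(a)],d@[-np.sin(a),np.cos(a)],q[:,2]]
def unframe(u,v,deg,c):
    a=np.radians(deg);return np.array(c)+[u*np.cos(a)-v*np.sin(a),u*np.sin(a)+v*np.cos(a)]
E
python3 - <<'E'
from h import *
T=np.load('top0.npy');S=np.load('side0.npy')
for n,P in (('top',T),('side',S)):
    c=(.457,-.284)
    for a in (-3.4,-2,-5):
        f=frame(sel(P,.38,.54,-.37,-.21,.05,.08),a,c)
        k=f[abs(f[:,0])<30e-3];k=k[k[:,2]>.06];print(n,a,'pack v',np.percentile(k[:,1],[1,99]).round(4))
        k=f[(f[:,1]>-.02)&(f[:,1]<.02)&(f[:,2]>.066)]
        print('u hist',np.histogram(k[:,0],np.arange(-.045,.046,.003))[0])
    c=(.565,.2415)
    for a in (8,8.6,9.2):
        f=frame(sel(P,.48,.64,.11,.37,.055,.08),a,c)
        w=[]
        for y0 in (-.0885,-.0295,.0295,.0885):
            k=f[(abs(f[:,1]-y0)<.007)&(abs(f[:,0])>.034)];w.append((len(k),k[:,1].mean().round(4),np.polyfit(k[:,0],k[:,1],1)[0].round(3)))
        k=f[f[:,1]<-.07];print(n,a,w,np.percentile(k[:,0],[1,99]).round(4))
go(.457,-.284,.2,-3.4)
E
```

```text
top -3.4 pack v [-0.0236  0.0231]
u hist [ 0  0  0  0 13  3 13 14  4  3  3  4  3  2  4  2  2  2  1  2  3  4  3  4
 13 14  4  4  7  0]
top -2 pack v [-0.0233  0.024 ]
u hist [ 0  0  0  0 12  3 11 13  5  3  3  4  4  1  5  2  2  2  1  2  2  4  3  3
 13 13  5  4  8  0]
top -5 pack v [-0.0396  0.0234]
u hist [ 0  0  0  4  9  4 13 13  4  4  3  4  3  2  4  2  2  2  1  2  3  4  3  6
 13 13  4  5  7  0]
top 8 [(13, np.float64(-0.0886), np.float64(0.002)), (14, np.float64(-0.0293), np.float64(0.01)), (18, np.float64(0.0296), np.float64(0.005)), (22, np.float64(0.0884), np.float64(0.012))] [-0.0444  0.0445]
top 8.6 [(13, np.float64(-0.0886), np.float64(-0.009)), (14, np.float64(-0.0295), np.float64(-0.0)), (17, np.float64(0.0295), np.float64(-0.004)), (20, np.float64(0.0884), np.float64(0.002))] [-0.0453  0.0436]
top 9.2 [(14, np.float64(-0.0884), np.float64(-0.02)), (15, np.float64(-0.0296), np.float64(-0.01)), (17, np.float64(0.0295), np.float64(-0.015)), (21, np.float64(0.0882), np.float64(-0.009))] [-0.0462  0.0427]
side -3.4 pack v [-0.0247  0.0247]
u hist [0 0 0 5 1 7 7 1 3 2 1 3 2 4 1 3 
[... 220 characters left out ...]
7 4 3 4 0 0]
side 8 [(63, np.float64(-0.088), np.float64(0.009)), (67, np.float64(-0.0285), np.float64(0.011)), (77, np.float64(0.0302), np.float64(0.006)), (78, np.float64(0.0892), np.float64(0.007))] [-0.046   0.0453]
side 8.6 [(65, np.float64(-0.088), np.float64(-0.002)), (66, np.float64(-0.0285), np.float64(0.001)), (79, np.float64(0.0302), np.float64(-0.005)), (81, np.float64(0.0892), np.float64(-0.003))] [-0.0469  0.0444]
side 9.2 [(63, np.float64(-0.0878), np.float64(-0.013)), (69, np.float64(-0.0285), np.float64(-0.008)), (79, np.float64(0.0302), np.float64(-0.015)), (76, np.float64(0.0892), np.float64(-0.013))] [-0.0478  0.0435]
shift [ 0.7326 -0.3094 -0.0133] turn 0.1586 rows>= 6.4
```

>>> {"method": "play_rows", "body": {
  "plan": [
    [85,[0.733,-0.309,-0.013],0.159],
    [85,[0.733,-0.309,-0.013],0.159],
    [85,[0.733,-0.309,-0.013],0.159],
    [85,[0.733,-0.309,-0.013],0.159],
    [85,[0.733,-0.309,-0.013],0.159],
    [85,[0.733,-0.309,-0.013],0.159],
    [85,[0.733,-0.309,-0.013],0.159],
    [85,[0.733,-0.309,-0.013],0.159],
    [85,[0.733,-0.309,-0.013],0.159],
    [85,[0.733,-0.309,-0.013],0.159]
  ]
}}

```text
time_s: 2.0
eef_pos: [0.4566, -0.2849, 0.1998]
eef_rot: [0.0, 1.0, -0.031, -0.0]
wrist_force: [-0.9, 0.0, 0.3]
opening: 0.995
grasp_force: 0.0
```

```bash
python3 - <<'E'
from h import *
o=get_obs();print(o['time_s'],o['eef_pos'],o['eef_rot']);p=camera('wrist');save(p,'w1');P=cloud(p,o)
c=(.457,-.284);a=-3.4
f=frame(sel(P,.38,.54,-.37,-.21,.05,.09),a,c)
k=f[(abs(f[:,0])<.03)&(f[:,2]>.06)];print('v',np.percentile(k[:,1],[1,99]).round(4),k[:,2].max())
k=f[(abs(f[:,1])<.02)&(f[:,2]>.066)];print(np.histogram(k[:,0],np.arange(-.045,.046,.003))[0])
for s in(-1,1):
    k=f[(f[:,0]*s>.0335)&(f[:,2]>.06)]; print(len(k),k.mean(0),np.polyfit(k[:,1],k[:,0],1) if len(k)>5 else '')
go(.457,-.284,.03,-3.4,o)
E
```

```text
2.0 [ 0.45658927 -0.28491374  0.19981174] [ 1.15621659e-04  9.99524572e-01 -3.08314772e-02 -1.93251849e-04]
v [-0.0245  0.021 ] 0.07337788872040438
[  0   0   0  80 132  75  92 100  25  25  21  22  22  24  23  24  26  25
  25  27  25  29  26 116 131  84   0 162   4   0]
140 [-0.034239    0.00188703  0.07462335] [-0.00448285 -0.03423054]
569 [ 0.03791506 -0.00554567  0.07180225] [-0.00354904  0.03789538]
shift [ 0.001  -0.0024  0.4245] turn -0.0007 rows>= 3.4
```

>>> {"method": "play_rows", "body": {
  "plan": [
    [85,[0,0.001,0.1],0],
    [85,[0,0.001,0.2],0],
    [85,[0,0.001,0.28],0],
    [85,[0,0.001,0.35],0],
    [85,[0,0.001,0.4],0],
    [85,[0,0.001,0.42],0],
    [30,[0,0.001,0.42],0],
    [30,[0,0.001,0.42],0],
    [30,[0,0.001,0.42],0],
    [30,[0,0.001,0.42],0]
  ]
}}

```text
time_s: 3.05
eef_pos: [0.4595, -0.287, 0.036]
eef_rot: [0.003, 1.0, -0.03, 0.002]
wrist_force: [-9.3, -0.3, 40.0]
opening: 0.411
grasp_force: 18.6
```

>>> {"method": "play_rows", "body": {
  "plan": [
    [30,[0,0,0],0],
    [30,[0,0,0],0],
    [30,[0,0,0],0],
    [30,[0,0,0],0]
  ]
}}

```text
time_s: 3.45
eef_pos: [0.4598, -0.2878, 0.0371]
eef_rot: [0.003, 1.0, -0.03, 0.003]
wrist_force: [-5.8, 1.9, 22.7]
opening: 0.354
grasp_force: 10.9
```

```bash
python3 - <<'E'
from h import *
o=get_obs();print(o['eef_pos'],o['opening'],o['wrist_force']);p=camera('side');save(p,'s2');w=camera('wrist')
a=cv2.cvtColor(p['image'],cv2.COLOR_RGB2BGR)[80:200,220:370];b=cv2.cvtColor(w['image'],cv2.COLOR_RGB2BGR)
a=cv2.resize(a,(480,384),interpolation=cv2.INTER_CUBIC);cv2.imwrite('pics/c2.png',cv2.resize(np.hstack([a,b]),(800,310)))
E
```

```text
[ 0.45982981 -0.28780656  0.03712103] 0.3542989485613903 [-5.80869124  1.88929962 22.70564274]
```

View pics/c2.png

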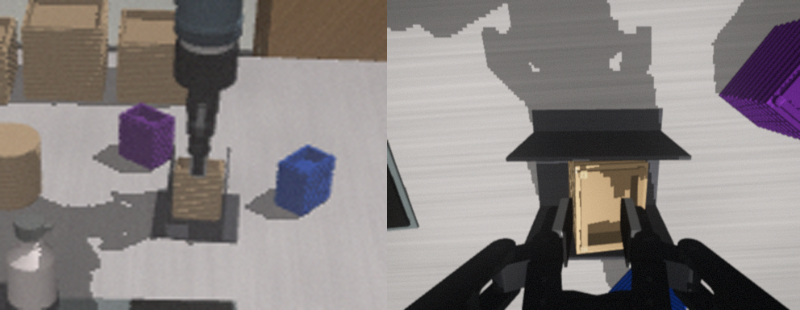

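The side view has the finger tip only near the pack's top. In the wrist view the left finger (560,225) is outside the pack, but the right one (635,215) is over or in its recess. So this grasp is bad: I'll ease off, rise gently and look again.

>>> {"method": "play_rows", "body": {
  "plan": [
    [31,[0,0,-0.012],0],
    [32,[0,0,-0.02],0],
    [33,[0,0,-0.03],0],
    [33,[0,0,-0.03],0]
  ]
}}

```text
time_s: 3.95
eef_pos: [0.4575, -0.2847, 0.0445]
eef_rot: [0.0, 1.0, -0.03, 0.0]
wrist_force: [-0.5, -0.3, 0.7]
opening: 0.388
grasp_force: 0.0
```

```bash
python3 - <<'E'
from h import *
o=get_obs();print(o['eef_pos'],o['eef_rot'],o['opening'],o['wrist_force'],o['grasp_force']);w=camera('wrist');P=cloud(w,o);np.save('w2.npy',P)
b=cv2.cvtColor(w['image'],cv2.COLOR_RGB2BGR)[120:384,120:400];cv2.imwrite('pics/c3.png',cv2.resize(b,None,fx=2,fy=2))
q=masks_of(w,'pack')
for m in q[:2]:
    p=P[m['mask']];p=p[p[:,2]>.06];print(m['conf'],m['rect'],cv2.minAreaRect((p[:,:2]*1000).astype(np.float32)),np.percentile(p[:,2],[2,50,98]))
    A=np.c_[p[:,:2],np.ones(len(p))];print(np.linalg.lstsq(A,p[:,2],rcond=None)[0])
E
```

```text
[ 0.457535   -0.28474002  0.04453593] [ 3.64073709e-04  9.99541343e-01 -3.02790492e-02  3.88528505e-04] 0.3876205929592653 [-0.45963672 -0.34541372  0.65452767] 0.0
0.95 [327.6, 356.9, 95.2, 54.1] ((454.50146484375, -307.3314514160156), (35.33378219604492, 19.185184478759766), 23.847824096679688) [0.1181819  0.13834022 0.16242255]
[ 1.222907   -0.68479301 -0.62766465]
0.88 [462.5, 94.1, 94.8, 143.2] ((518.8556518554688, -403.6011962890625), (49.650482177734375, 24.61463737487793), 10.684453010559082) [0.06026175 0.06579952 0.06875378]
[-0.02061857 -0.00046427  0.07636502]
```

View pics/c3.png

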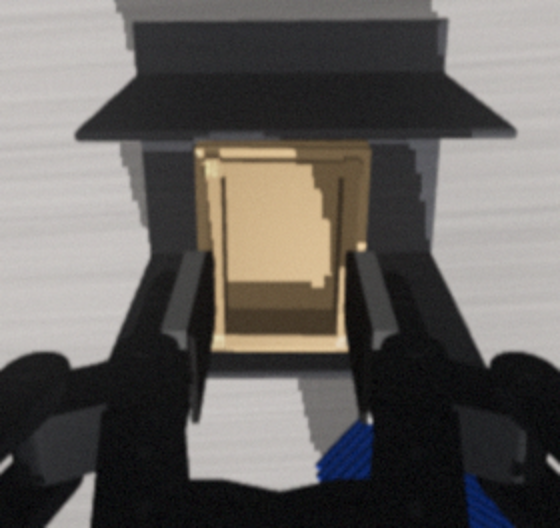

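```bash
python3 - <<'E'
from h import *
o=get_obs();w=camera('wrist');T=np.array(w['T_tool_cam']);K=w['intrinsics'];Ti=np.linalg.inv(T);print(T.round(3))
for n,p in (('tcp',(0,0,0)),('grasp',(0,0,-.019)),('L',(0,-.0165,-.019)),('R',(0,.0165,-.019)),('L23',(0,-.023,-.019)),('R23',(0,.023,-.019))):
    c=Ti[:3,:3]@p+Ti[:3,3];c=K@c;u=c[:2]/c[2];print(n,u.round(0),'crop',((u-120)*2).round(0),'range',w['range_z'][int(min(u[1],383)),int(u[0])], (Ti[:3,:3]@p+Ti[:3,3])[2].round(3))
P=cloud(w,o)
for (c,r) in ((280,150),(280,345),(210,160),(222,250),(340,250),(365,250),(195,250),(205,350),(205,400),(355,350),(280,220),(280,320),(280,360),(230,347),(340,347)):
    print((c,r),P[120+r//2,120+c//2].round(4))
E
```

```text
[[ 0.    -0.948 -0.319  0.082]
 [ 1.     0.     0.     0.   ]
 [-0.    -0.319  0.948 -0.179]
 [ 0.     0.     0.     1.   ]]
tcp [259. 230.] crop [278. 221.] range 0.18183166 0.196
grasp [259. 245.] crop [278. 249.] range 0.18425287 0.178
L [230. 245.] crop [220. 249.] range 0.16834997 0.178
R [288. 245.] crop [336. 249.] range 0.18421964 0.178
L23 [218. 245.] crop [197. 249.] range 0.24406238 0.178
R23 [300. 245.] crop [359. 249.] range 0.17133181 0.178
(280, 150) [ 0.4883 -0.2869  0.0681]
(280, 345) [ 0.4313 -0.2834  0.0708]
(210, 160) [ 0.4875 -0.2689  0.0707]
(222, 250) [ 0.4618 -0.2696  0.0707]
(340, 250) [ 0.4577 -0.3016  0.0665]
(365, 250) [ 0.4586 -0.308   0.0689]
(195, 250) [ 0.4282 -0.2499  0.0033]
(205, 350) [ 0.4555 -0.2681  0.1056]
(205, 400) [ 3.546e-01 -2.462e-01 -1.000e-04]
(355, 350) [ 0.4534 -0.301   0.1055]
(280, 220) [ 0.4632 -0.2854  0.0566]
(280, 320) [ 0.4344 -0.2836  0.0635]
(280, 360) [ 0.4253 -0.2831  0.07  ]
(230, 347) [ 0.4312 -0.2692  0.0704]
(340, 347) [ 0.429  -0.3005  0.07  ]
```

The depth values settle it. The pack is still upright in place, and the fingertips are at the rim, because I closed while the arm was still descending. I'll rise, open, descend again, and wait before closing.

>>> {"method": "play_rows", "body": {
  "plan": [
    [33,[0,0,-0.05],0],
    [33,[0,0,-0.1],0],
    [33,[0,0,-0.15],0],
    [33,[0,0,-0.2],0],
    [85,[0,0,-0.2],0],
    [85,[0,0,-0.2],0],
    [85,[0,0,-0.2],0],
    [85,[0,0,-0.2],0],
    [85,[0,0,-0.2],0],
    [85,[0,0,-0.2],0]
  ]
}}

```text
time_s: 5.1
eef_pos: [0.4569, -0.2843, 0.1233]
eef_rot: [-0.0, 1.0, -0.03, -0.0]
wrist_force: [-0.1, 0.1, -0.2]
opening: 0.995
grasp_force: 0.0
```

```bash
python3 - <<'E'
from h import *
o=get_obs();print(o['time_s'],o['eef_pos'],o['opening'],o['wrist_force']);w=camera('wrist');P=cloud(w,o)
c=(.457,-.284);a=-3.4
f=frame(sel(P,.38,.54,-.37,-.21,.05,.09),a,c)
k=f[(abs(f[:,0])<.03)&(f[:,2]>.06)];print('v',np.percentile(k[:,1],[1,99]).round(4))
k=f[(abs(f[:,1])<.02)&(f[:,2]>.066)];print(np.histogram(k[:,0],np.arange(-.045,.046,.003))[0]);print(np.polyfit(k[:,0],k[:,2],1))
go(.457,-.285,.034,-3.4,o)
E
```

```text
5.1 [ 0.45694604 -0.28425436  0.12329801] 0.9950167156417947 [-0.14503307  0.07821359 -0.18299921]
v [-0.0243  0.0212]
[  0   0   0 107 270  96 158 176  34  33  36  39  37  44  39  40  38  37
  36  43  43  38  45 155 254 163   0 306  18   0]
[0.00157913 0.0707401 ]
shift [0.0004 0.002  0.2232] turn -0.0004 rows>= 1.8
```

>>> {"method": "play_rows", "body": {
  "plan": [
    [85,[0,0.003,0.05],0],
    [85,[0,0.003,0.1],0],
    [85,[0,0.003,0.15],0],
    [85,[0,0.003,0.2],0],
    [85,[0,0.003,0.223],0],
    [85,[0,0.003,0.223],0],
    [85,[0,0.003,0.223],0],
    [85,[0,0.003,0.223],0]
  ]
}}

```text
time_s: 5.95
eef_pos: [0.4579, -0.2864, 0.0359]
eef_rot: [0.001, 1.0, -0.03, 0.001]
wrist_force: [0.3, -0.2, -0.7]
opening: 0.997
grasp_force: 0.0
```

>>> {"method": "play_rows", "body": {
  "plan": [
    [30,[0,0,0],0],
    [30,[0,0,0],0],
    [30,[0,0,0],0],
    [30,[0,0,0],0],
    [30,[0,0,0],0],
    [30,[0,0,0],0],
    [30,[0,0,0],0]
  ]
}}

```text
time_s: 6.65
eef_pos: [0.4576, -0.2834, 0.0366]
eef_rot: [-0.002, 1.0, -0.03, 0.0]
wrist_force: [-3.0, 11.9, 19.1]
opening: 0.357
grasp_force: 10.2
```

```bash
python3 - <<'E'
from h import *
o=get_obs();w=camera('wrist');P=cloud(w,o);s=camera('side');t=camera('top')
print(o['eef_pos'],o['opening'],o['wrist_force'])
im=w['image'].max(2)
q=np.array(o['eef_rot']);M=R.from_quat(q[[1,2,3,0]]).as_matrix()
L=(P-o['eef_pos'])@M   # tool coords
k=(im<70)&(abs(L[...,0])<.03)&(abs(L[...,1])<.06)&(L[...,2]<.0)
pts=L[k]
for z0 in np.arange(-.08,.005,.008):
    d=pts[(pts[:,2]>=z0)&(pts[:,2]<z0+.008)]
    if len(d): print('toolz %.3f'%z0,len(d),'x',np.percentile(d[:,0],[5,95]).round(3),'y-',np.percentile(d[d[:,1]<0][:,1],[5,95]).round(3) if (d[:,1]<0).any() else '', 'y+',np.percentile(d[d[:,1]>0][:,1],[5,95]).round(3) if (d[:,1]>0).any() else '')
a=cv2.cvtColor(w['image'],cv2.COLOR_RGB2BGR)[150:384,130:390];b=cv2.cvtColor(s['image'],cv2.COLOR_RGB2BGR)[110:190,260:340]
cv2.imwrite('pics/c4.png',np.hstack([cv2.resize(a,(444,400)),cv2.resize(b,(356,400),interpolation=cv2.INTER_CUBIC)]))
E
```

```text
[ 0.45764581 -0.28337286  0.03658242] 0.3566126215963937 [-2.99831459 11.90674784 19.14226579]
toolz -0.080 971 x [-0.007  0.012] y- [-0.031 -0.015] y+ [0.015 0.032]
toolz -0.072 604 x [-0.007  0.011] y- [-0.027 -0.015] y+ [0.015 0.028]
toolz -0.064 613 x [-0.006  0.011] y- [-0.028 -0.015] y+ [0.015 0.028]
toolz -0.056 504 x [-0.006  0.011] y- [-0.028 -0.015] y+ [0.015 0.028]
toolz -0.048 280 x [-0.007  0.011] y- [-0.027 -0.015] y+ [0.015 0.027]
toolz -0.040 39 x [-0.024  0.012] y- [-0.017 -0.004] y+ [0.005 0.02 ]
toolz -0.032 137 x [-0.024  0.02 ] y- [-0.012 -0.001] y+ [0.003 0.02 ]
toolz -0.024 30 x [-0.024  0.015] y- [-0.013 -0.001] y+ [0.007 0.02 ]
```

View pics/c4.png

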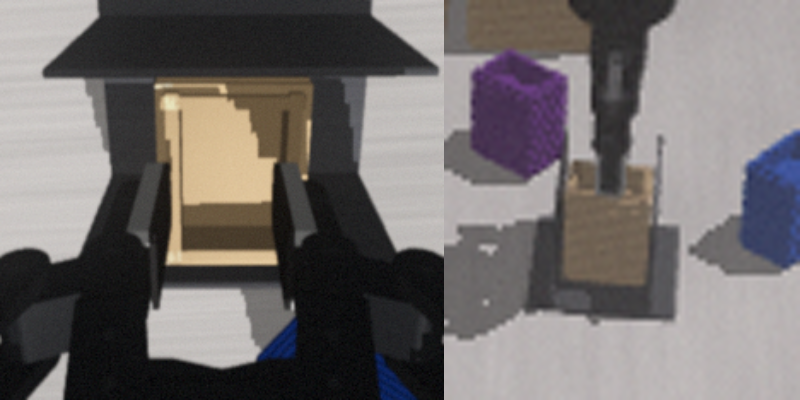

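The images show the tips resting on the pack's rim: the side view has the tip at (610,190), right at the top edge. So the fingertips sit about 35–40 mm behind the reported TCP. I'll rise and measure the real finger geometry, both open and shut.

>>> {"method": "play_rows", "body": {
  "plan": [
    [33,[0,0,-0.02],0],
    [33,[0,0,-0.08],0],
    [33,[0,0,-0.15],0],
    [33,[0,0,-0.22],0],
    [33,[0,0,-0.25],0],
    [0,[0,0,-0.25],0],
    [0,[0,0,-0.25],0],
    [0,[0,0,-0.25],0],
    [0,[0,0,-0.25],0]
  ]
}}

```text
time_s: 7.7
eef_pos: [0.4564, -0.285, 0.1331]
eef_rot: [-0.001, 1.0, -0.03, -0.001]
wrist_force: [0.8, 0.2, -0.7]
opening: -0.005
grasp_force: 0.0
```

```bash
cat > g.py <<'E'
from h import *
o=get_obs();w=camera('wrist');P=cloud(w,o);print(o['eef_pos'],o['opening'])
q=np.array(o['eef_rot']);M=R.from_quat(q[[1,2,3,0]]).as_matrix()
L=(P-o['eef_pos'])@M;rz=w['range_z']
k=(L[...,2]<-.0)&(abs(L[...,0])<.08)&(abs(L[...,1])<.09)&(P[...,2]>.085);pts=L[k]
for z0 in np.arange(-.15,.005,.008):
    d=pts[(pts[:,2]>=z0)&(pts[:,2]<z0+.008)]
    if len(d)>3: print('toolz %.3f'%z0,len(d),'x',np.percentile(d[:,0],[2,98]).round(3),'|y|',np.percentile(abs(d[:,1]),[2,50,98]).round(3))
for a in (.012,.02,.03,.04,.05):
    d=pts[(abs(abs(pts[:,1])-a)<.006)]
    if len(d): print('near |y|',a,'max toolz',np.percentile(d[:,2],99.5).round(4))
s=camera('side');t=camera('top')
for n,c in (('side',s),('top',t)):
    Q=cloud(c);d=sel(Q,o['eef_pos'][0]-.03,o['eef_pos'][0]+.03,o['eef_pos'][1]-.06,o['eef_pos'][1]+.06,.082,.3)
    print(n,len(d),'lowest gripper pts z',np.sort(d[:,2])[:8].round(4)); print([(round(z,3),len(e),(e[:,1]-o['eef_pos'][1]).min().round(3),(e[:,1]-o['eef_pos'][1]).max().round(3),(e[:,0]-o['eef_pos'][0]).min().round(3),(e[:,0]-o['eef_pos'][0]).max().round(3)) for z in np.arange(.12,.3,.01) for e in [d[(d[:,2]>=z)&(d[:,2]<z+.01)]] if len(e)>2])
E
python3 g.py
```

```text
[ 0.45637215 -0.28495356  0.13307578] -0.004952287105514457
toolz -0.126 1947 x [0.012 0.018] |y| [0.005 0.012 0.055]
toolz -0.118 7217 x [0.006 0.018] |y| [0.001 0.038 0.055]
toolz -0.110 5804 x [0.001 0.018] |y| [0.004 0.034 0.049]
toolz -0.102 4356 x [-0.009  0.016] |y| [0.004 0.03  0.043]
toolz -0.094 5469 x [-0.008  0.013] |y| [0.003 0.024 0.037]
toolz -0.086 2044 x [-0.008  0.014] |y| [0.002 0.01  0.03 ]
toolz -0.078 795 x [-0.01   0.012] |y| [0.    0.002 0.016]
toolz -0.070 621 x [0.006 0.011] |y| [0.    0.006 0.013]
toolz -0.062 570 x [0.006 0.011] |y| [0.    0.007 0.013]
toolz -0.054 486 x [0.006 0.011] |y| [0.    0.007 0.013]
toolz -0.046 235 x [0.006 0.011] |y| [0.    0.005 0.012]
near |y| 0.012 max toolz -0.0443
near |y| 0.02 max toolz -0.0779
near |y| 0.03 max toolz -0.0818
near |y| 0.04 max toolz -0.0893
near |y| 0.05 max toolz -0.1016
side 352 lowest gripper pts z [0.1685 0.1699 0.1705 0.1714 0.1724 0.1736 0.1738 0.1742]
[(np.float64(0.17), 13, np.float64(0.001), np.float64(0.011), np.float64(-0.009), np.float64(0.01)), (np.float64(0.18), 22, np.float64(-0.003), np.flo
[... 1145 characters left out ...]
at64(0.028))]
top 104 lowest gripper pts z [0.2217 0.2318 0.2355 0.2379 0.2393 0.2435 0.2435 0.2453]
[(np.float64(0.23), 4, np.float64(0.025), np.float64(0.035), np.float64(-0.003), np.float64(0.015)), (np.float64(0.24), 4, np.float64(0.036), np.float64(0.037), np.float64(-0.006), np.float64(0.015)), (np.float64(0.25), 19, np.float64(0.042), np.float64(0.06), np.float64(-0.005), np.float64(0.018)), (np.float64(0.26), 46, np.float64(0.042), np.float64(0.059), np.float64(-0.008), np.float64(0.018)), (np.float64(0.27), 16, np.float64(0.038), np.float64(0.05), np.float64(0.0), np.float64(0.013)), (np.float64(0.28), 13, np.float64(0.036), np.float64(0.043), np.float64(-0.002), np.float64(0.013))]
```

>>> {"method": "play_rows", "body": {
  "plan": [
    [85,[0,0,0],0],
    [85,[0,0,0],0],
    [85,[0,0,0],0],
    [85,[0,0,0],0],
    [85,[0,0,0],0],
    [85,[0,0,0],0]
  ]
}}

```text
time_s: 8.45
eef_pos: [0.4572, -0.2857, 0.1347]
eef_rot: [0.0, 1.0, -0.03, 0.0]
wrist_force: [-0.5, -0.6, 0.1]
opening: 0.989
grasp_force: 0.0
```

```bash
python3 g.py
```

```text
[ 0.4571526  -0.285674    0.13474615] 0.9889219091396948
toolz -0.126 2311 x [0.012 0.018] |y| [0.019 0.028 0.061]
toolz -0.118 7656 x [0.009 0.018] |y| [0.001 0.031 0.068]
toolz -0.110 6450 x [-0.005  0.017] |y| [0.012 0.061 0.072]
toolz -0.102 5147 x [-0.007  0.014] |y| [0.039 0.054 0.072]
toolz -0.094 1324 x [0.    0.014] |y| [0.042 0.047 0.064]
toolz -0.086 1368 x [-0.008  0.012] |y| [0.042 0.043 0.055]
toolz -0.078 1398 x [-0.01   0.011] |y| [0.042 0.043 0.055]
toolz -0.070 1206 x [-0.01   0.011] |y| [0.042 0.043 0.055]
toolz -0.062 938 x [-0.01   0.011] |y| [0.042 0.043 0.055]
toolz -0.054 285 x [-0.01   0.011] |y| [0.042 0.042 0.048]
near |y| 0.012 max toolz -0.1088
near |y| 0.02 max toolz -0.1092
near |y| 0.03 max toolz -0.1068
near |y| 0.04 max toolz -0.0501
near |y| 0.05 max toolz -0.054
side 240 lowest gripper pts z [0.1845 0.1847 0.185  0.1856 0.1859 0.1863 0.1869 0.1875]
[(np.float64(0.18), 16, np.float64(-0.048), np.float64(0.05), np.float64(-0.009), np.float64(0.012)), (np.float64(0.19), 32, np.float64(-0.048), np.float64(0.056), np.float64(-0.008), np.float64(0.013)),
[... 983 characters left out ...]
np.float64(0.03))]
top 94 lowest gripper pts z [0.2413 0.2434 0.2435 0.2451 0.2458 0.246  0.2473 0.2475]
[(np.float64(0.24), 19, np.float64(0.035), np.float64(0.047), np.float64(-0.011), np.float64(0.019)), (np.float64(0.25), 20, np.float64(0.033), np.float64(0.044), np.float64(-0.009), np.float64(0.019)), (np.float64(0.26), 7, np.float64(0.027), np.float64(0.033), np.float64(0.017), np.float64(0.019)), (np.float64(0.27), 4, np.float64(0.027), np.float64(0.054), np.float64(0.01), np.float64(0.02)), (np.float64(0.28), 39, np.float64(0.035), np.float64(0.06), np.float64(-0.005), np.float64(0.015)), (np.float64(0.29), 5, np.float64(0.037), np.float64(0.06), np.float64(-0.0), np.float64(0.012))]
```

Both cameras agree: the real fingertips are 36 mm above the reported TCP when shut and 50 mm when open, and the body starts 0.109 m behind it. I'll allow for that offset, so the grasp goes to a reported z of about -0.011.

>>> {"method": "play_rows", "body": {
  "plan": [
    [85,[0,0,0.08],0],
    [85,[0,0,0.16],0],
    [85,[0,0,0.23],0],
    [85,[0,0,0.29],0],
    [85,[0,0,0.33],0],
    [85,[0,0,0.355],0],
    [85,[0,0,0.364],0],
    [85,[0,0,0.364],0],
    [85,[0,0,0.364],0]
  ]
}}

```text
time_s: 9.5
eef_pos: [0.4578, -0.2863, -0.01]
eef_rot: [0.001, 1.0, -0.03, 0.001]
wrist_force: [-0.0, 0.7, -0.1]
opening: 0.996
grasp_force: 0.0
```

>>> {"method": "play_rows", "body": {
  "plan": [
    [35,[0,0,0],0],
    [35,[0,0,0],0],
    [35,[0,0,0],0],
    [35,[0,0,0],0],
    [35,[0,0,0],0]
  ]
}}

```text
time_s: 10.0
eef_pos: [0.4577, -0.2862, -0.0102]
eef_rot: [0.0, 1.0, -0.03, 0.001]
wrist_force: [0.0, 0.7, 5.9]
opening: 0.534
grasp_force: 61.8
```

Gripped at about 46 mm. Lifting.

>>> {"method": "play_rows", "body": {
  "plan": [
    [35,[0,0,-0.03],0],
    [35,[0,0,-0.08],0],
    [35,[0,0,-0.14],0],
    [35,[0,0,-0.2],0],
    [35,[0,0,-0.25],0],
    [35,[0,0,-0.28],0],
    [35,[0,0,-0.29],0],
    [35,[0,0,-0.29],0]
  ]
}}

```text
time_s: 10.8
eef_pos: [0.4571, -0.2856, 0.1052]
eef_rot: [0.0, 1.0, -0.03, 0.0]
wrist_force: [0.1, -0.3, -0.6]
opening: 0.535
grasp_force: 61.4
```

```bash
python3 - <<'E'
from h import *
o=get_obs();print(o['eef_pos'],o['opening'],o['wrist_force'],o['grasp_force'])
go(.4715,-.0425,.106,2.6,o)
P=cloud(camera('side'));d=sel(P,.40,.52,-.34,-.22,.08,.135);print('pack z under',np.sort(d[:,2])[:5],d[:,2].max(),np.percentile(d[:,0],[2,98]))
E
```

```text
[ 0.45707885 -0.28562103  0.10519896] 0.5354130397765491 [ 0.12784082 -0.26435031 -0.5502473 ] 61.388429403305054
shift [-0.0009 -0.6089 -0.0021] turn -0.0338 rows>= 4.9
pack z under [0.11598341 0.11674542 0.11716816 0.11742232 0.11854197] 0.13452227615825582 [0.42877528 0.4886237 ]
```

>>> {"method": "play_rows", "body": {
  "plan": [
    [35,[0,-0.08,0],-0.005],
    [35,[0,-0.18,0],-0.01],
    [35,[0,-0.28,0],-0.02],
    [35,[0,-0.38,0],-0.03],
    [35,[0,-0.48,0],-0.034],
    [35,[-0.001,-0.56,0],-0.034],
    [35,[-0.001,-0.6,0],-0.034],
    [35,[-0.001,-0.609,0],-0.034],
    [35,[-0.001,-0.609,0],-0.034],
    [35,[-0.001,-0.609,0],-0.034]
  ]
}}

```text
time_s: 11.85
eef_pos: [0.4713, -0.0433, 0.1046]
eef_rot: [0.0, 1.0, 0.023, -0.0]
wrist_force: [-0.6, 0.5, -1.4]
opening: 0.532
grasp_force: 61.8
```

```bash
python3 - <<'E'
from h import *
o=get_obs();print(o['time_s'],o['eef_pos'],o['wrist_force'],o['grasp_force'])
go(.4715,-.0425,-.0055,2.6,o)
E
```

```text
11.85 [ 0.47131893 -0.0432534   0.10464606] [-0.56666918  0.49674811 -1.39328997] 61.773154735565186
shift [ 0.0008 -0.0019  0.2754] turn 0.0 rows>= 2.2
```

>>> {"method": "play_rows", "body": {
  "plan": [
    [35,[0,0,0.06],0],
    [35,[0,0,0.12],0],
    [35,[0,0,0.18],0],
    [35,[0,0,0.22],0],
    [35,[0,0,0.25],0],
    [35,[0,0,0.265],0],
    [35,[0,0,0.272],0],
    [35,[0,0,0.276],0],
    [35,[0,0,0.276],0]
  ]
}}

```text
time_s: 12.75
eef_pos: [0.472, -0.0427, -0.0048]
eef_rot: [0.0, 1.0, 0.023, 0.0]
wrist_force: [-0.2, -0.7, -1.1]
opening: 0.532
grasp_force: 61.7
```

>>> {"method": "play_rows", "body": {
  "plan": [
    [35,[0,0,0.004],0],
    [35,[0,0,0.006],0],
    [35,[0,0,0.006],0]
  ]
}}

```text
time_s: 13.05
eef_pos: [0.4724, -0.0428, -0.0062]
eef_rot: [0.0, 1.0, 0.023, 0.001]
wrist_force: [-3.6, 1.2, 10.0]
opening: 0.535
grasp_force: 63.0
```

Contact at 10 N. Release, then rise.

>>> {"method": "play_rows", "body": {
  "plan": [
    [85,[0,0,-0.002],0],
    [85,[0,0,-0.002],0],
    [85,[0,0,-0.002],0],
    [85,[0,0,-0.002],0],
    [85,[0,0,-0.06],0],
    [85,[0,0,-0.16],0],
    [85,[0,0,-0.26],0],
    [85,[0,0,-0.36],0],
    [85,[0,0,-0.42],0],
    [85,[0,0,-0.42],0]
  ]
}}

```text
time_s: 14.05
eef_pos: [0.4743, -0.0434, 0.1644]
eef_rot: [0.001, 1.0, 0.023, 0.004]
wrist_force: [0.6, 0.4, -0.4]
opening: 0.989
grasp_force: 0.0
```

```bash
python3 - <<'E'
from h import *
o=get_obs();print(o['time_s'],o['eef_pos']);w=camera('wrist');P=cloud(w,o)
d=sel(P,.41,.53,-.1,.02,.066,.09);print(len(d),cv2.minAreaRect((d[:,:2]*1000).astype(np.float32)),d[:,2].max())
Q=cloud(camera('top'));d=sel(Q,.6,.68,-.08,.0,.15,.17);print('cap',len(d),d.mean(0),(d.max(0)+d.min(0))/2)
d=sel(Q,.66,.75,-.1,.05,.02,.25);print('bracket',len(d),d.min(0) if len(d) else'',d.max(0) if len(d) else '')
d=sel(P,.6,.75,-.09,.03,.1,.25);print('wrist cap',len(d),d.min(0) if len(d) else'',d.max(0) if len(d) else '')
go(.641,-.035,.175,2.6,o)
E
```

```text
14.05 [ 0.47425825 -0.04340254  0.16440808]
1747 ((473.0010986328125, -43.07007598876953), (62.40616226196289, 46.01552963256836), 2.556429386138916) 0.07703502247659486
cap 110 [ 0.6423522  -0.03504693  0.15819683] [ 0.64057862 -0.03525485  0.15798661]
bracket 46 [ 0.66082287 -0.05431543  0.05905514] [ 0.68501171 -0.01632718  0.12276775]
wrist cap 24 [ 0.61441989 -0.04380939  0.10006297] [ 0.61553164 -0.03097873  0.10383876]
shift [ 0.4176 -0.0016 -0.0234] turn 0.0003 rows>= 3.3
```

>>> {"method": "play_rows", "body": {
  "plan": [
    [0,[0.1,0,-0.02],0],
    [0,[0.2,0,-0.02],0],
    [0,[0.3,-0.001,-0.02],0],
    [0,[0.38,-0.002,-0.02],0],
    [0,[0.417,-0.002,-0.02],0],
    [0,[0.417,-0.002,-0.02],0],
    [0,[0.417,-0.002,0.03],0],
    [0,[0.417,-0.002,0.065],0],
    [0,[0.417,-0.002,0.065],0],
    [0,[0.417,-0.002,0.065],0]
  ]
}}

```text
time_s: 15.15
eef_pos: [0.6371, -0.0339, 0.1335]
eef_rot: [-0.0, 1.0, 0.023, -0.001]
wrist_force: [-0.3, -0.2, 0.8]
opening: -0.0
grasp_force: 0.0
```

```bash
python3 - <<'E'
from h import *
o=get_obs();print(o['time_s'],o['eef_pos'],o['opening'],o['wrist_force'])
S=cloud(camera('side'));d=sel(S,.60,.68,-.08,.01,.12,.24)
for z in np.arange(.145,.2,.004):
    e=d[(d[:,2]>=z)&(d[:,2]<z+.004)]
    if len(e): print(round(z,3),len(e),e.min(0).round(3),e.max(0).round(3))
go(.641,-.0355,.122,2.6,o)
E
```

```text
15.15 [ 0.63705445 -0.03393595  0.13350994] -0.0004881917856406839 [-0.34857862 -0.18458715  0.78782924]
0.145 14 [ 0.625 -0.036  0.146] [ 0.655 -0.019  0.149]
0.149 14 [ 0.62  -0.038  0.149] [ 0.655 -0.02   0.153]
0.153 39 [ 0.62  -0.049  0.153] [ 0.656 -0.018  0.157]
0.157 25 [ 0.628 -0.044  0.157] [ 0.655 -0.02   0.16 ]
0.161 1 [ 0.632 -0.027  0.161] [ 0.632 -0.027  0.161]
0.165 2 [ 0.635 -0.032  0.167] [ 0.638 -0.03   0.169]
0.169 7 [ 0.627 -0.032  0.17 ] [ 0.646 -0.028  0.172]
0.173 5 [ 0.627 -0.031  0.174] [ 0.645 -0.024  0.176]
0.177 10 [ 0.626 -0.028  0.177] [ 0.645 -0.021  0.18 ]
0.181 7 [ 0.626 -0.03   0.181] [ 0.645 -0.019  0.185]
0.185 11 [ 0.626 -0.034  0.185] [ 0.646 -0.019  0.189]
0.189 10 [ 0.626 -0.028  0.189] [ 0.645 -0.019  0.193]
0.193 15 [ 0.626 -0.032  0.193] [ 0.647 -0.017  0.197]
0.197 8 [ 0.63  -0.025  0.198] [ 0.647 -0.021  0.201]
shift [0.0097 0.0044 0.0288] turn 0.0002 rows>= 0.2
```

>>> {"method": "play_rows", "body": {
  "plan": [
    [0,[0.008,0.003,0.01],0],
    [0,[0.008,0.003,0.02],0],
    [0,[0.008,0.003,0.028],0],
    [0,[0.008,0.003,0.034],0],
    [0,[0.008,0.003,0.04],0],
    [0,[0.008,0.003,0.04],0]
  ]
}}

```text
time_s: 15.8
eef_pos: [0.6413, -0.0351, 0.1184]
eef_rot: [0.0, 1.0, 0.023, -0.0]
wrist_force: [-2.2, -0.1, 4.1]
opening: 0.002
grasp_force: 2.2
```

>>> {"method": "play_rows", "body": {
  "plan": [
    [0,[0,0,0.006],0],
    [0,[0,0,0.01],0],
    [0,[0,0,0.014],0],
    [0,[0,0,0.014],0]
  ]
}}

```text
time_s: 16.2
eef_pos: [0.6415, -0.0351, 0.1136]
eef_rot: [0.0, 1.0, 0.023, 0.0]
wrist_force: [-4.3, 0.6, 7.7]
opening: 0.005
grasp_force: 3.4
```

>>> {"method": "play_rows", "body": {
  "plan": [
    [0,[0,0,0.003],0],
    [0,[0,0,0.005],0],
    [0,[0,0,0.005],0],
    [0,[0,0,0.005],0]
  ]
}}

```text
time_s: 16.6
eef_pos: [0.6416, -0.0351, 0.1134]
eef_rot: [0.0, 1.0, 0.023, 0.0]
wrist_force: [-9.5, 1.0, 16.6]
opening: 0.003
grasp_force: 8.2
```

The cap is at its hard stop: the force jumped with almost no travel. Now back up.

>>> {"method": "play_rows", "body": {
  "plan": [
    [0,[0,0,-0.02],0],
    [0,[0,0,-0.05],0],
    [0,[0,0,-0.1],0],
    [0,[0,0,-0.16],0],
    [0,[0,0,-0.16],0],
    [0,[0,0,-0.16],0]
  ]
}}

```text
time_s: 17.2
eef_pos: [0.6416, -0.0351, 0.1749]
eef_rot: [0.0, 1.0, 0.023, 0.001]
wrist_force: [-0.8, -0.5, -0.8]
opening: 0.001
grasp_force: 0.0
```

```bash
python3 - <<'E'
from h import *
o=get_obs();print(o['time_s'],o['eef_pos'])
S=cloud(camera('side'));d=sel(S,.60,.68,-.08,.01,.14,.165);print('cap z',np.sort(d[:,2])[-5:])
T=cloud(camera('top'));d=sel(T,.42,.53,-.1,.02,.066,.085);print(len(d),cv2.minAreaRect((d[:,:2]*1000).astype(np.float32)) if len(d) else'')
go(.473,-.043,.17,92.6,o);go(.473,-.043,.17,-87.4,o)
E
```

```text
17.2 [ 0.64163622 -0.03509229  0.17494079]
cap z [0.15935494 0.15962251 0.15974638 0.15991991 0.16076665]
0 
shift [-4.221e-01  3.000e-04  1.190e-02] turn -0.4998 rows>= 10.5
shift [-4.221e-01  3.000e-04  1.190e-02] turn 0.5002 rows>= 10.5
```

>>> {"method": "play_rows", "body": {
  "plan": [
    [0,[-0.1,0,0.01],-0.5],
    [0,[-0.2,0,0.01],-0.5],
    [85,[-0.3,0,0.01],-0.5],
    [85,[-0.38,0,0.01],-0.5],
    [85,[-0.422,0,0.01],-0.5],
    [85,[-0.422,0,0.01],-0.5],
    [85,[-0.422,0,0.01],-0.5],
    [85,[-0.422,0,0.01],-0.5],
    [85,[-0.422,0,0.01],-0.5],
    [85,[-0.422,0,0.01],-0.5]
  ]
}}

```text
time_s: 18.3
eef_pos: [0.4718, -0.0426, 0.1694]
eef_rot: [-0.001, 0.714, 0.7, -0.001]
wrist_force: [-0.5, -0.0, 0.3]
opening: 0.997
grasp_force: 0.0
```

```bash
python3 - <<'E'
from h import *
o=get_obs();print(o['time_s'],o['eef_pos'],o['q'],o['opening']);go(.473,-.043,-.0065,92.6,o)
E
```

```text
18.3 [ 0.47180768 -0.04255302  0.16935358] [-3.41261934e-01 -2.29115182e-02  1.87855005e+00  1.12406472e-05
  1.28837972e+00 -3.22651200e-01] 0.9974477713643776
shift [-0.0014  0.004   0.4396] turn -0.0204 rows>= 3.5
```

>>> {"method": "play_rows", "body": {
  "plan": [
    [85,[0,0.002,0.05],-0.02],
    [85,[0,0.002,0.1],-0.02],
    [85,[0,0.002,0.1],-0.02],
    [85,[0,0.002,0.1],-0.02]
  ]
}}

```text
time_s: 18.7
eef_pos: [0.4727, -0.0426, 0.13]
eef_rot: [-0.001, 0.694, 0.72, -0.0]
wrist_force: [-0.2, -0.0, 0.5]
opening: 0.995
grasp_force: 0.0
```

```bash
python3 - <<'E'
from h import *
o=get_obs();print(o['time_s'],o['eef_pos'],o['opening']);w=camera('wrist');P=cloud(w,o)
d=sel(P,.42,.53,-.1,.02,.068,.085);r=cv2.minAreaRect((d[:,:2]*1000).astype(np.float32));print(r,len(d))
go(.473,-.043,-.0065,92.6,o)
E
```

```text
18.7 [ 0.47274926 -0.04260218  0.12999698] 0.9954071642780545
((473.2156677246094, -43.27159118652344), (62.02802276611328, 46.930335998535156), 2.8320064544677734) 2271
shift [-0.0013  0.0013  0.3412] turn -0.0024 rows>= 2.7
```

>>> {"method": "play_rows", "body": {
  "plan": [
    [85,[-0.001,0.001,0.08],-0.002],
    [85,[-0.001,0.001,0.16],-0.002],
    [85,[-0.001,0.001,0.23],-0.002],
    [85,[-0.001,0.001,0.29],-0.002],
    [85,[-0.001,0.001,0.33],-0.002],
    [85,[-0.001,0.001,0.341],-0.002],
    [85,[-0.001,0.001,0.341],-0.002],
    [85,[-0.001,0.001,0.341],-0.002]
  ]
}}

```text
time_s: 19.55
eef_pos: [0.4751, -0.0436, -0.0045]
eef_rot: [0.001, 0.691, 0.723, 0.0]
wrist_force: [0.3, 0.1, -0.4]
opening: 0.993
grasp_force: 0.0
```

>>> {"method": "play_rows", "body": {
  "plan": [
    [50,[0,0,0],0],
    [50,[0,0,0],0],
    [50,[0,0,0],0],
    [50,[0,0,0],0],
    [50,[0,0,0],0]
  ]
}}

```text
time_s: 20.05
eef_pos: [0.4751, -0.0437, -0.0044]
eef_rot: [0.001, 0.691, 0.723, 0.0]
wrist_force: [-0.5, 0.0, 5.7]
opening: 0.719
grasp_force: 65.6
```

>>> {"method": "play_rows", "body": {
  "plan": [
    [50,[0,0,-0.03],0],
    [50,[0,0,-0.08],0],
    [50,[0,0,-0.14],0],
    [50,[0,0,-0.2],0],
    [50,[0,0,-0.26],0],
    [50,[0,0,-0.29],0],
    [50,[0,0,-0.3],0],
    [50,[0,0,-0.3],0]
  ]
}}

```text
time_s: 20.85
eef_pos: [0.4739, -0.0432, 0.1144]
eef_rot: [0.0, 0.691, 0.723, 0.0]
wrist_force: [-0.2, 0.3, -1.8]
opening: 0.717
grasp_force: 65.4
```

```bash
python3 - <<'E'
from h import *
o=get_obs();print(o['time_s'],o['eef_pos'],o['opening'],o['grasp_force'])
c=unframe(-.001,-.059,8.5,(.565,.2415));print(c)
go(c[0],c[1],.115,98.5,o)
E
```

```text
20.85 [ 0.47391833 -0.04323756  0.11442064] 0.716901870736769 65.35092830657959
[0.57273174 0.18300025]
shift [ 0.5541  0.2719 -0.0014] turn -0.0331 rows>= 4.9
```

>>> {"method": "play_rows", "body": {
  "plan": [
    [50,[0.06,0.03,0],-0.01],
    [50,[0.15,0.075,0],-0.02],
    [50,[0.25,0.125,0],-0.033],
    [50,[0.35,0.175,0],-0.033],
    [50,[0.44,0.22,0],-0.033],
    [50,[0.51,0.25,0],-0.033],
    [50,[0.545,0.268,0],-0.033],
    [50,[0.554,0.272,0],-0.033],
    [50,[0.554,0.272,0],-0.033],
    [50,[0.554,0.272,0],-0.033]
  ]
}}

```text
time_s: 21.85
eef_pos: [0.5722, 0.1817, 0.1138]
eef_rot: [-0.0, 0.653, 0.757, -0.001]
wrist_force: [-0.3, -0.9, -0.5]
opening: 0.722
grasp_force: 65.5
```

```bash
python3 - <<'E'
from h import *
o=get_obs();print(o['time_s'],o['eef_pos'],o['grasp_force'])
c=(.565,.2415)
for n in('wrist','top','side'):
    w=camera(n);P=cloud(w,o)
    f=frame(sel(P,.48,.65,.1,.37,.06,.081),8.5,c)
    for y0 in (-.0885,-.0295):
        k=f[(abs(f[:,1]-y0)<.006)&(abs(f[:,0])<.047)]
        if len(k)>4: print(n,'div',y0,len(k),k[:,1].mean().round(4),np.polyfit(k[:,0],k[:,1],1)[0].round(3),k[:,0].min().round(3),k[:,0].max().round(3))
    g=frame(sel(P,.5,.65,.12,.25,.125,.192),8.5,c);g=g[(abs(g[:,1]+.059)<.032)&(abs(g[:,0])<.05)]
    if len(g)>10:
        h=g[g[:,2]<.165];print(n,'held',len(g),len(h),np.percentile(h,[1,99],axis=0).round(4) if len(h) else '', np.percentile(g,[1,99],axis=0).round(4))
    save(w,n+'9')
go(.5727,.183,-.0065,98.5,o)
E
```

```text
21.85 [0.57223809 0.18165741 0.113791  ] 65.4992401599884
wrist div -0.0295 1063 -0.0289 0.002 -0.047 0.047
wrist held 19943 3374 [[-0.0324 -0.0537  0.1308]
 [ 0.0293 -0.0363  0.1647]] [[-0.0432 -0.0768  0.1321]
 [ 0.0401 -0.0363  0.1918]]
top div -0.0885 46 -0.0881 -0.0 -0.045 0.046
side div -0.0885 174 -0.0878 -0.002 -0.047 0.045
side div -0.0295 172 -0.0287 0.004 -0.046 0.046
side held 881 326 [[-0.0392 -0.0536  0.1258]
 [ 0.033  -0.0347  0.1645]] [[-0.0425 -0.079   0.1264]
 [ 0.04   -0.0349  0.1917]]
shift [0.0033 0.002  0.3007] turn -0.0004 rows>= 2.4
```

>>> {"method": "play_rows", "body": {
  "plan": [
    [50,[0.002,0.003,0.04],0],
    [50,[0.002,0.003,0.09],0],
    [50,[0.002,0.003,0.13],0],
    [50,[0.002,0.003,0.17],0],
    [50,[0.002,0.003,0.21],0],
    [50,[0.002,0.003,0.25],0],
    [50,[0.002,0.003,0.28],0],
    [50,[0.002,0.003,0.293],0],
    [50,[0.002,0.003,0.297],0],
    [50,[0.002,0.003,0.297],0]
  ]
}}

```text
time_s: 23.0
eef_pos: [0.5742, 0.184, -0.0043]
eef_rot: [0.0, 0.653, 0.757, 0.0]
wrist_force: [0.6, 0.2, -1.0]
opening: 0.712
grasp_force: 65.5
```

>>> {"method": "play_rows", "body": {
  "plan": [
    [50,[0,0,0.005],0],
    [50,[0,0,0.01],0],
    [50,[0,0,0.01],0]
  ]
}}

```text
time_s: 23.3
eef_pos: [0.574, 0.1839, -0.0084]
eef_rot: [0.0, 0.653, 0.757, 0.0]
wrist_force: [0.5, -0.5, -1.3]
opening: 0.718
grasp_force: 65.5
```

>>> {"method": "play_rows", "body": {
  "plan": [
    [50,[0,0,0.003],0],
    [50,[0,0,0.003],0],
    [50,[0,0,0.003],0]
  ]
}}

```text
time_s: 23.6
eef_pos: [0.574, 0.184, -0.0084]
eef_rot: [0.0, 0.653, 0.758, 0.0]
wrist_force: [-4.9, -1.0, 7.7]
opening: 0.717
grasp_force: 66.1
```

On the floor. Release and withdraw straight up.

>>> {"method": "play_rows", "body": {
  "plan": [
    [85,[0,0,-0.002],0],
    [85,[0,0,-0.002],0],
    [85,[0,0,-0.002],0],
    [85,[0,0,-0.002],0],
    [85,[0,0,-0.05],0],
    [85,[0,0,-0.13],0],
    [85,[0,0,-0.23],0],
    [85,[0,0,-0.33],0],
    [85,[0,0,-0.42],0],
    [85,[0,0,-0.42],0]
  ]
}}

```text
time_s: 24.6
eef_pos: [0.5779, 0.1845, 0.1649]
eef_rot: [0.004, 0.653, 0.758, 0.004]
wrist_force: [0.7, -0.0, 0.1]
opening: 0.993
grasp_force: 0.0
```

```bash
python3 - <<'E'
from h import *
o=get_obs();print(o['time_s'],o['eef_pos'],o['opening'],o['wrist_force']);w=camera('wrist');P=cloud(w,o);c=(.565,.2415)
f=frame(sel(P,.48,.65,.1,.37,.062,.08),8.5,c)
g=f[(abs(f[:,1]+.0585)<.026)];print(len(g),np.percentile(g,[1,50,99],axis=0).round(4),cv2.minAreaRect((g[:,:2]*1000).astype(np.float32)))
b=cv2.cvtColor(w['image'],cv2.COLOR_RGB2BGR);s=camera('side');a=cv2.cvtColor(s['image'],cv2.COLOR_RGB2BGR)[90:384,110:410]
cv2.imwrite('pics/end.png',np.hstack([cv2.resize(b,(430,322)),cv2.resize(a,(330,322))]))
E
```

```text
24.6 [0.57790197 0.18448486 0.16491257] 0.9925681397823781 [ 7.26233365e-01 -4.07329512e-04  1.48547087e-01]
1756 [[-0.0302 -0.0809  0.0625]
 [-0.0003 -0.0557  0.0694]
 [ 0.0311 -0.0348  0.0721]] ((0.4254150390625, -58.10826110839844), (46.825477600097656, 62.12613296508789), 89.956298828125)
```

View pics/end.png

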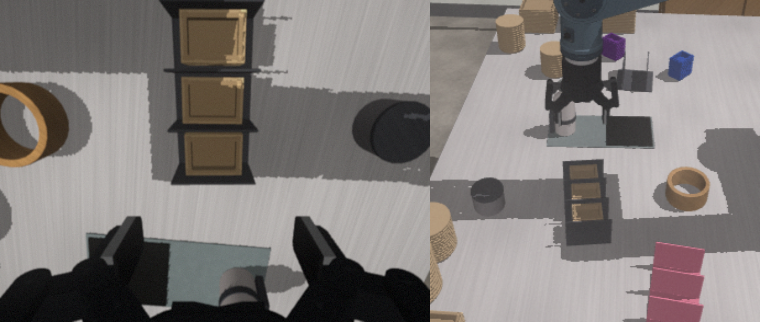

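Both views show all three bays filled. The new pack is at (213,153) in the left view, centred to within 1 mm and upright, and the other things haven't moved.

```bash
python3 -c "
from bench import *
print(hand_in())"
```

```text
the job is handed in; nothing more can be done
None
```

I handed in the finished job at about 25 s: the pack was stood on the pad, the cap pressed to its stop and seen up again, and the pack set upright and centred in the vacant bay, but two early grasp attempts pressed the fingertips on its rim with up to 40 N.

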